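# Pack a polished fitting and fold the carton shut

## Robot

A 6-joint arm with a two-finger parallel gripper is mounted at the origin on a cart in front of the work surface, level with it; the furniture and walls round the work are solid. World frame = base frame: x ahead of the robot, y to its left, z up, the work surface at z = 0. Lengths are in m, angles in rad, forces in N, time in s.
With the tool pointing down it reaches from about 0.325 to 0.775 m from the base axis. Payload 9.3 kg.
Tool frame: the origin (TCP) lies midway between the tips of the shut fingers; the grasp point (between the pads) lies ctrl.hold_point_z behind it (ctrl.hold_point_z is the distance from the TCP to the grasp point, in m); z points along the fingers, y is the direction in which the jaws open and shut (so a half turn about z gives the same grasp; the last joint's range is limited). The gripper opens to 85 mm and grips with 20 to 120 N. Pads are 22 mm wide; open, the fingers measure 114 mm over their backs; the gripper's body (76 mm by 85 mm) begins 54 mm behind the grasp point. The pads swing forward as they close: fully open they stand 13 mm farther back than shut.
Start: joints at [-0.153, 0.259, 0.021, 1.334, 0, 1.418], TCP at [0.55, -0, 0.231] pointing down, gripper open.
Joint ranges: [-3.04, 3.04], [-0.91, 1.82], [-1.04, 1.36], [-1.92, 1.95], [-1.52, 1.45], [-3.14, 3.14]. Speed limits (rad/s): [2.22, 2.22, 2.79, 3.14, 3.14, 3.14].

## Interface

Orientations are given as a unit quaternion [x, y, z, w].
In Python, from rig import ctrl gives the robot as it stands. The module is installed in compiled form; this text tells all that it offers.
- The arm moves only by the shell command python3 -m inch 'ROWS' [FORCE]. ROWS is JSON, a list of rows, each a list of 7 numbers: the opening, from 0 (shut) to 1 (fully open), then the shift along the tool's x, y, z in m, then the turn, a rotation vector about the tool's x, y, z in rad. A call has 1 to 10 rows; each row shifts and turns the commanded pose from where the row before left it, along the tool's axes as they then stand; what a row does not reach is not made up. A row lasts 1/10 s, in which the tool goes at most 50 mm and 8.59 degrees, less where a joint would pass 70% of its speed; a pose out of reach is approached as far as the arm can. A call is refused whole if a number of a shift passes 0.05 or a number of a turn 0.15, either way. A call with a gripper value outside its range is refused whole. The fingers move at their own pace and stop on an object; FORCE is the grip in N (left out, the last holds). Time passes only in rows, so rows that do not move let the fingers close. It gives the time, the measured TCP pose, the force and the opening at its end, in the units of the state.
- ctrl.observe(): the state, without advancing time (a new reading comes with each control period).
- ctrl.get_image(name): name is "scene" or "side" or "wrist"; returns the picture (480x640x3 uint8, blue, green, red); there is no depth.
- ctrl.calibration(name): a dict with "fx", "fy", "cx", "cy" (pixels), "xyz" and "orientation" of the camera in the world; the wrist camera has in their place "T_tool_cam" (4x4, takes a point from camera to tool coordinates, whose origin is the TCP and whose axes are the flange's). Camera axes: x right, y up, looking along -z (the intrinsics and any distortion apply to the point x, -y, -z); pixel columns grow to the right and rows downward; lengths in m; the calibration is good to about 2 mm. A picture is of the moment at which its call begins: read the wrist's pose just before it. calibration takes no time and is no camera call.
- ctrl.job_done(): hands the job in, once; it reports no verdict.
The state is a dict: "time": time; "joints": joint angles; "qd": joint speeds; "tau": joint torques, N m; "eef_pos": TCP position; "eef_rot": TCP orientation; "contact_force": force on the tool from outside, world axes, zero at the start; "torque": the same for the moment, N m; "gripper_width": finger opening in m.
Only numpy, scipy, OpenCV 4.12 (cv2) and the standard library are available. Lean on these libraries where they do the work, as an engineer would, in place of code of your own. Each camera call takes 0.05 s, during which the arm holds its last target. There are 200 camera calls.

## Task

Pack the finished fitting, the longest of the three small fittings: lay it down inside the open carton, without letting it drop in. Then close the carton in the proper order, first folding both short end flaps flat, then both long flaps flat over them. Leave the other two fittings where they lie.

Things in the scene. Friction and masses are not known exactly. Their poses are not given: they have to be found in the camera images.
- carton: Open cardboard carton, 130 (x) x 190 (y) mm outside, walls 4 mm, rim 70 mm above the worktop, in a low plywood cradle (146 x 206 x 10 mm, corner angles up to 32 mm) fixed to the worktop. Origin: centre of the cradle's underside, on the worktop; y = the long way, z up. Inner floor 14 mm above the origin, 122 x 182 mm. Four flaps stand open round the rim.
- end_left (a joint): Short end flap, stiff 3 mm card, 122 mm wide, 63 mm from fold to free edge, on the carton's +y (left) end. Fold parallel to the carton's x axis through (0, 0.093, 0.0715) m in its frame. 0 = flat, shut; 1.57 = upright; more leans outward (to 2.5). Stays where left (friction under 1 N at the edge).
- end_right (a joint): Short end flap, stiff 3 mm card, 122 mm wide, 63 mm from fold to free edge, on the carton's -y (right) end. Fold parallel to the carton's x axis through (0, -0.093, 0.0715) m in its frame. 0 = flat, shut; 1.57 = upright; more leans outward (to 2.5). Stays where left (friction under 1 N at the edge).
- long_near (a joint): Long flap, stiff 3 mm card, 188 mm wide, 63 mm from fold to free edge, on the carton's -x (near) side. Fold parallel to the carton's y axis through (-0.064, 0, 0.0755) m in its frame. 0 = flat, shut; 1.57 = upright; more leans outward (to 2.5). Stays where left (friction under 1 N at the edge). Shuts 4 mm above the end flaps.
- long_far (a joint): Long flap, stiff 3 mm card, 188 mm wide, 63 mm from fold to free edge, on the carton's +x (far) side. Fold parallel to the carton's y axis through (0.064, 0, 0.0755) m in its frame. 0 = flat, shut; 1.57 = upright; more leans outward (to 2.5). Stays where left (friction under 1 N at the edge). Shuts 4 mm above the end flaps. A machine guard hangs beyond it, at x 0.64, z over 0.37 m.
- valve_fitting: The finished part to be packed: the longest of the three small metal fittings, 64 x 26 x 24 mm, a pale (chromed) ribbed cylinder body with a necked middle and a brass end, lying on its side. Origin: centre of its underside; y = along its length, z up (24 mm high). Grasp it across x (26 mm).
- brass_union: Bystander: small all-brass union, 35 x 19 x 17 mm, lying near the fitting. Origin: centre of its underside. Leave where it is.
- brass_ring: Bystander: thick round brass ring, 36 mm across and 16 mm high, lying near the fitting. Origin: centre of its underside. Leave where it is.
There are look-alikes about, which are no part of the job. What is shaped like the valve_fitting but purple is not meant.

How it is judged:
On the way, in this order (a step that is already met when the one before it is completed fails the run):
1. the fitting lies at rest inside the carton, let go, all four flaps still open (x of valve_fitting in the frame of carton between -0.062 and 0.062 m and y of valve_fitting in the frame of carton between -0.092 and 0.092 m and z of valve_fitting in the frame of carton between 0.005 and 0.055 m and linear speed of valve_fitting below 0.05 m/s and contact force between valve_fitting and the fingers below 0.1 N and value of joint each of end_left, end_right, long_near, long_far above 0.8 rad), for 0.2 s.
2. both end flaps are folded flat while both long flaps are still open (value of joint each of end_left, end_right below 0.12 rad and value of joint each of long_near, long_far above 0.5 rad), for 0.1 s.
3. a long flap is folded flat over the shut end flaps (value of joint each of end_left, end_right below 0.12 rad and value of joint any of long_near, long_far below 0.12 rad), for 0.1 s.
At the end, for the whole second after the job is handed in: The long fitting is at rest inside the carton; all four flaps lie flat (each within 0.12 rad, 7 degrees, of fully shut), the long flaps over the end flaps; the brass union and the brass ring are within 25 mm of where they lay (x of valve_fitting in the frame of carton between -0.062 and 0.062 m and y of valve_fitting in the frame of carton between -0.092 and 0.092 m and z of valve_fitting in the frame of carton between 0.005 and 0.055 m and value of joint each of end_left, end_right, long_near, long_far below 0.12 rad and linear speed of valve_fitting below 0.02 m/s and distance of each of brass_union, brass_ring from where it was at the start of the episode below 0.025 m); the robot touches nothing.
It fails at once if the fitting is dropped or thrown into the carton (it moves faster than 0.65 m/s below the rim) (x of valve_fitting in the frame of carton between -0.062 and 0.062 m and y of valve_fitting in the frame of carton between -0.092 and 0.092 m and z of valve_fitting in the frame of carton between 0.005 and 0.055 m and linear speed of valve_fitting above 0.65 m/s).
It fails at once if the brass union or the brass ring is moved more than 25 mm (distance of any of brass_union, brass_ring from where it was at the start of the episode above 0.025 m).
It also fails if it takes over 64 s, if anything falls off the work surface, if the arm or the gripper's body presses on something with over 40 N, if the wrist force passes 120 N, or if a joint passes its speed limit or range.

## Working session

There is one attempt and no reset: what is moved stays moved. The work goes in short steps, Python scripts to look and compute and a shell command to move; the robot and the scene stay as the last step left them, time stands still between calls to the robot, and variables do not carry over. Pictures are saved under pics/ and viewed, about 8 in all and at most 12, crops included, and the job is handed in when it is done.

```bash
mkdir -p pics
cat > h.py <<'E'
import numpy as np, cv2
from scipy.spatial.transform import Rotation as R
from rig import ctrl
def cam(name):
    c=ctrl.calibration(name)
    if name=="wrist":
        s=ctrl.observe(); T=np.eye(4); T[:3,:3]=R.from_quat(s["eef_rot"]).as_matrix(); T[:3,3]=s["eef_pos"]
        T=T@np.array(c["T_tool_cam"]); return c,T[:3,:3],T[:3,3]
    return c,R.from_quat(c["orientation"]).as_matrix(),np.array(c["xyz"])
def ray(C,u,v,z):
    c,M,p=C; d=M@np.array([(u-c["cx"])/c["fx"],-(v-c["cy"])/c["fy"],-1]); return p+d*(z-p[2])/d[2]
def proj(C,P):
    c,M,p=C; q=M.T@(np.array(P)-p); return c["cx"]+c["fx"]*q[0]/-q[2], c["cy"]-c["fy"]*q[1]/-q[2]
E
python3 - <<'E'
from h import *
for n in ("scene","side"):
    print(n,ctrl.calibration(n)); cv2.imwrite(f"pics/{n}0.png",ctrl.get_image(n))
print(ctrl.calibration("wrist")); print(ctrl.observe(), ctrl.hold_point_z)
E
```

```text
scene {'fx': 529.3350242858787, 'fy': 529.3350242858787, 'cx': 311.04336515887627, 'cy': 240.69787735213478, 'xyz': array([-0.2151097 , -0.88202048,  0.64024095]), 'orientation': array([ 0.49442382, -0.17452719, -0.29447972,  0.79897875])}
side {'fx': 620.3698777387652, 'fy': 620.3698777387652, 'cx': 323.90002428020546, 'cy': 241.40346604796125, 'xyz': array([ 0.18577216, -1.1501084 ,  0.73577662]), 'orientation': array([ 0.50686227, -0.07626052, -0.12087873,  0.85009605])}
{'fx': 416.99565090313746, 'fy': 416.99565090313746, 'cx': 326.48952926904843, 'cy': 234.5331934912603, 'T_tool_cam': array([[ 8.87139939e-04,  9.50160051e-01,  3.11761272e-01,
         8.10645998e-02],
       [ 9.99999554e-01, -9.43467175e-04,  2.98474373e-05,
        -7.88777396e-04],
       [ 3.22496369e-04,  3.11761107e-01, -9.50160464e-01,
        -1.43177875e-01],
       [ 0.00000000e+00,  0.00000000e+00,  0.00000000e+00,
         1.00000000e+00]])}
{'time': 0.1, 'joints': array([-1.52547871e-01,  2.59142877e-01,  2.08680097e-02,  1.33369751e+00,
        1.11746300e-05,  1.41821774e+00]), 'qd': array([ 8.28866618e-05, -5.95334025e-05,  2.02115318e-03, -2.53199417e-04,
        8.13720220e-05, -1.03678098e-03]), 'tau': array([ 3.14176716e-03, -5.56694484e+01,  3.45071769e+01,  1.17344077e-02,
       -2.28166823e-04,  1.16645586e-05]), 'eef_pos': array([5.49764697e-01, 6.34880458e-05, 2.30734775e-01]), 'eef_rot': array([ 7.07095803e-01,  7.07117515e-01, -3.43271657e-04, -4.77460285e-04]), 'contact_force': array([-0.29204879,  0.34232888,  0.55654664]), 'torque': array([ 0.05413211, -0.00378445,  0.04228466]), 'gripper_width': 0.08549031360375252} 0.0187
```

View pics/scene0.png

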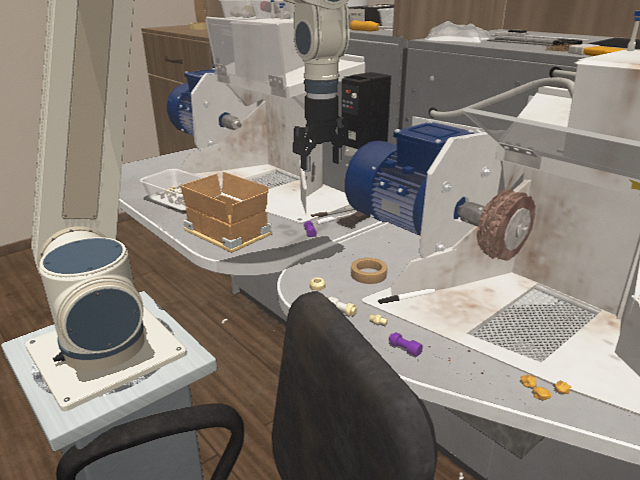

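View pics/side0.png

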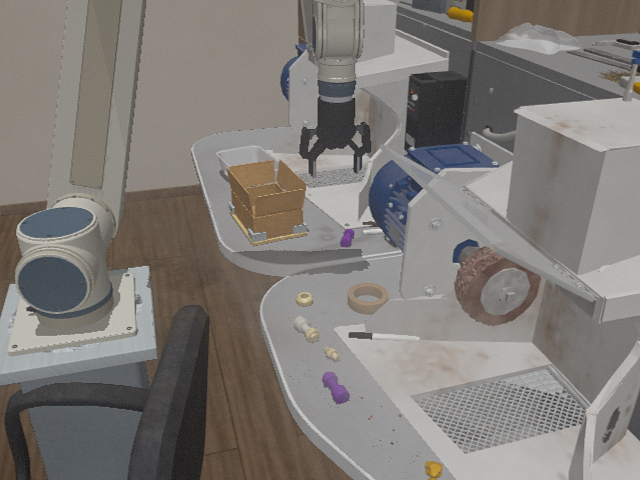

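Candidates in the scene view: a pale long piece at (342,306), the ring at (318,284), a small brass union at (377,320), and purple look-alikes at (405,343) and (310,229). The pale one fits; an enlarged crop will confirm it.

Run:
```python
from h import *
a=cv2.imread("pics/scene0.png");b=cv2.imread("pics/side0.png")
f=lambda i,x,y,w,h:cv2.resize(i[y:y+h,x:x+w],(400,300),interpolation=cv2.INTER_CUBIC)
o=np.vstack([np.hstack([f(a,300,270,100,75),f(b,280,285,100,75)]),np.hstack([f(a,170,160,120,90),f(b,210,150,120,90)])])
cv2.imwrite("pics/crop1.png",o)
A=cam("scene");B=cam("side")
for n,p,q,z in (("fit",(342,306),(307,329),.012),("ring",(318,284),(305,298),.008),("union",(377,320),(331,353),.008)):
    print(n,ray(A,*p,z),ray(B,*q,z))
```

```text
fit [ 0.43223318 -0.20118113  0.012     ] [ 0.43704369 -0.1998088   0.012     ]
ring [ 0.45626579 -0.09535637  0.008     ] [ 0.46278859 -0.08774357  0.008     ]
union [ 0.45533124 -0.28100136  0.008     ] [ 0.46191697 -0.27847517  0.008     ]
```

View pics/crop1.png

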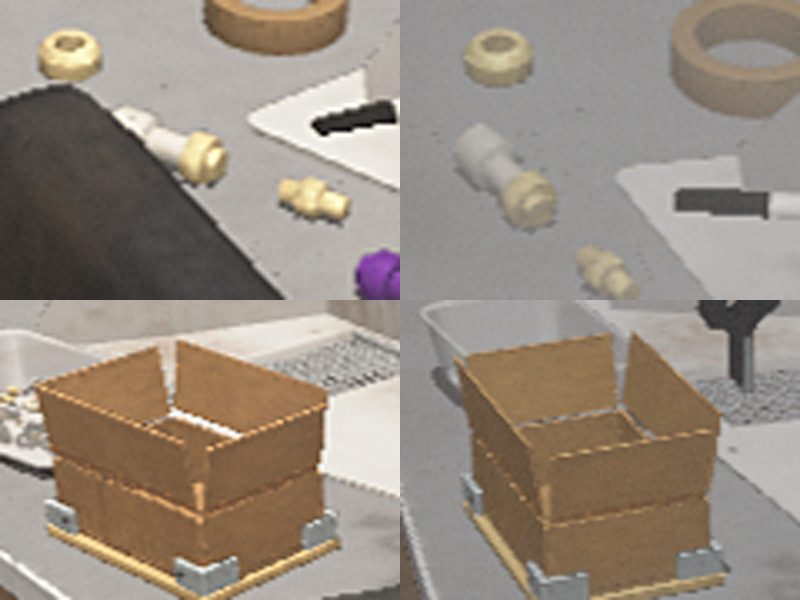

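The crop confirms it: a pale ribbed body with a brass end, the longest of the three, at about (0.437, -0.20). All four carton flaps stand open and lean slightly outward. Next I'll fit the carton pose.

Run:
```python
from h import *
from scipy.optimize import least_squares as ls
A=cam("scene");B=cam("side")
obs=[(A,(-.073,-.103,.005),(231,249)),(A,(-.073,.103,.005),(183.8,230)),(A,(.073,-.103,.005),(272,233)),
(B,(-.073,.103,.005),(229,211.5)),(B,(.073,-.103,.005),(307,233)),(B,(-.073,-.103,.005),(258,242)),
(A,(-.065,-.095,.07),(231,224.5)),(B,(-.065,-.095,.07),(254,217.5)),(A,(-.065,.095,.07),(186,207)),(A,(.065,-.095,.07),(267.5,208)),(B,(-.065,.095,.07),(231.5,194)),(B,(.065,-.095,.07),(303,210))]
def f(p):
    M=R.from_euler("z",p[2]).as_matrix()
    return np.concatenate([np.array(proj(C,M@P+[p[0],p[1],0]))-o for C,P,o in obs])
s=ls(f,[.5,.1,0],loss="soft_l1");print(s.x,f(s.x).reshape(-1,2).round(1))
for n,p,z in (("w",(297,321.5),.012),("b",(314,338),.012)): print(n,ray(B,*p,z))
```

```text
[0.4607051  0.29561852 0.14370921] [[ 1.3  0.7]
 [ 0.5 -2.3]
 [ 0.6 -2. ]
 [-0.4 -0.7]
 [ 0.8 -0.2]
 [-4.7  1.9]
 [-0.4  0.6]
 [ 0.1  0.8]
 [-0.4 -0.7]
 [-0.2  1.6]
 [-0.7 -4.5]
 [ 0.4 -1. ]]
w [ 0.42442971 -0.17040974  0.012     ]
b [ 0.44243589 -0.23114089  0.012     ]
```

```bash
python3 -m inch '[[1,-0.04,-0.023,0,0,0,0],[1,-0.04,-0.023,0,0,0,0],[1,-0.04,-0.023,0,0,0,0],[1,-0.04,-0.023,0,0,0,0],[1,-0.04,-0.023,0,0,0,0],[1,0,0,0,0,0,-0.14],[1,0,0,0,0,0,-0.14],[1,0,0,0,0,0,0],[1,0,0,0,0,0,0]]' 30
python3 - <<'E'
from h import *
C=cam("wrist");cv2.imwrite("pics/w1.png",ctrl.get_image("wrist"))
print(C[2],ctrl.observe()["joints"], proj(C,[.437,-.2,.012]))
import pickle;pickle.dump(C,open("w1.pkl","wb"))
E
```

```text
time: 1.0
eef_pos: [0.4349, -0.1999, 0.2311]
eef_rot: [0.603, 0.798, -0.0, -0.0]
contact_force: [0.4, -1.0, 0.0]
gripper_width: 0.0852
[ 0.41242119 -0.12187975  0.37430815] [-6.05965135e-01  1.37193288e-01 -1.35744765e-01  1.29818311e+00
 -2.87727570e-05  6.88153030e-01] (np.float64(329.3434604739257), np.float64(195.05213798167347))
```

View pics/w1.png

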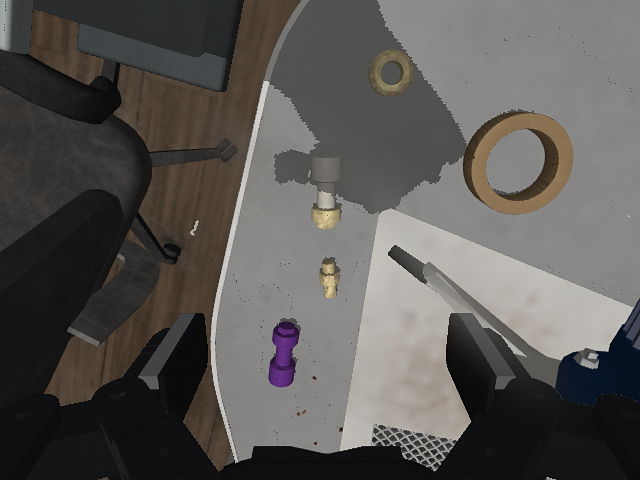

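The picture shows the fitting upright from (325,155) to (327,228), with the ring at (391,72) and the union at (330,279). The jaws are square to it.

Run:
```python
from h import *
import pickle;C=pickle.load(open("w1.pkl","rb"))
for n,p,z in (("top",(325.5,155),.012),("bot",(326.5,229),.012),("L",(311.5,168),.012),("R",(341,168),.012),("Lb",(312,216),.012),("Rb",(341,216),.012),("edge",(240,190),0),("union",(330,279),.008),("ring",(391,72),.008)): print(n,ray(C,*p,z).round(4))
s=ctrl.observe();m=ray(C,326,191,.012);print(m, R.from_quat(s["eef_rot"]).inv().apply(m-s["eef_pos"]))
```

```text
top [ 0.4241 -0.1671  0.012 ]
bot [ 0.4432 -0.231   0.012 ]
L [ 0.4155 -0.1812  0.012 ]
R [ 0.4401 -0.1742  0.012 ]
Lb [ 0.4273 -0.2228  0.012 ]
Rb [ 0.4524 -0.2156  0.012 ]
edge [ 0.3581 -0.2204  0.    ]
union [ 0.4605 -0.2796  0.008 ]
ring [ 0.4575 -0.0881  0.008 ]
[ 0.43314981 -0.19729369  0.012     ] [ 0.00283538 -0.00109937  0.2191457 ]
```

```bash
python3 -m inch '[[1,0.002,-0.001,0.04,0,0,0],[1,0,0,0.045,0,0,0],[1,0,0,0.045,0,0,0],[1,0,0,0.045,0,0,0],[1,0,0,0.03,0,0,0],[1,0,0,0.02,0,0,0],[1,0,0,0.001,0,0,0],[1,0,0,0,0,0,0]]' 40; python3 -m inch '[[0,0,0,0,0,0,0],[0,0,0,0,0,0,0],[0,0,0,0,0,0,0],[0,0,0,0,0,0,0],[0,0,0,0,0,0,0],[0,0,0,0,0,0,0],[0,0,0,0,0,0,0],[0,0,0,0,0,0,0]]' 40
```

```text
time: 1.85
eef_pos: [0.4337, -0.1981, 0.0055]
eef_rot: [0.602, 0.799, -0.0, -0.0]
contact_force: [0.2, -0.4, 0.9]
gripper_width: 0.0856
time: 2.65
eef_pos: [0.4336, -0.1985, 0.006]
eef_rot: [0.602, 0.799, -0.0, 0.0]
contact_force: [-2.7, 0.1, 8.7]
gripper_width: 0.0214
```

```bash
python3 -m inch '[[0,0,0,-0.01,0,0,0],[0,0,0,-0.035,0,0,0],[0,0,0,-0.045,0,0,0],[0,0,0,-0.045,0,0,0],[0,0,0,-0.045,0,0,0],[0,0,0,-0.045,0,0,0],[0,0,0,-0.045,0,0,0],[0,0,0,-0.025,0,0,0.137],[0,0,0,0,0,0,0],[0,0,0,0,0,0,0]]'; python3 -m inch '[[0,0.04,0.007,0,0,0,0],[0,0.044,0.008,0,0,0,0],[0,0.044,0.008,0,0,0,0],[0,0.044,0.008,0,0,0,0],[0,0.044,0.008,0,0,0,0],[0,0.044,0.008,0,0,0,0],[0,0.044,0.008,0,0,0,0],[0,0.044,0.008,0,0,0,0],[0,0.044,0.008,0,0,0,0],[0,0.044,0.008,0,0,0,0]]'; python3 -m inch '[[0,0.044,0.008,0,0,0,0],[0,0.04,0.007,0,0,0,0],[0,0,0,0,0,0,0],[0,0,0,0,0,0,0],[0,0,0,0,0,0,0]]'
python3 - <<'E'
from h import *
C=cam("wrist");I=ctrl.get_image("wrist");cv2.imwrite("pics/w2.png",I)
print(C[2],ctrl.observe()["joints"])
import pickle;pickle.dump(C,open("w2.pkl","wb"))
E
```

```text
time: 3.65
eef_pos: [0.4333, -0.1983, 0.3006]
eef_rot: [0.654, 0.756, 0.0, 0.0]
contact_force: [0.3, 0.3, -0.7]
gripper_width: 0.0215
time: 4.65
eef_pos: [0.4486, 0.2462, 0.2989]
eef_rot: [0.654, 0.756, -0.001, -0.001]
contact_force: [1.1, -0.8, -0.4]
gripper_width: 0.0214
time: 5.15
eef_pos: [0.4521, 0.329, 0.2995]
eef_rot: [0.655, 0.756, -0.001, -0.0]
contact_force: [0.0, -0.3, -0.8]
gripper_width: 0.0216
[0.4401171  0.40934939 0.4425744 ] [ 4.78455265e-01  2.66416093e-01  2.04685857e-01  1.51017434e+00
 -1.48990682e-04  1.90668809e+00]
```

View pics/w2.png

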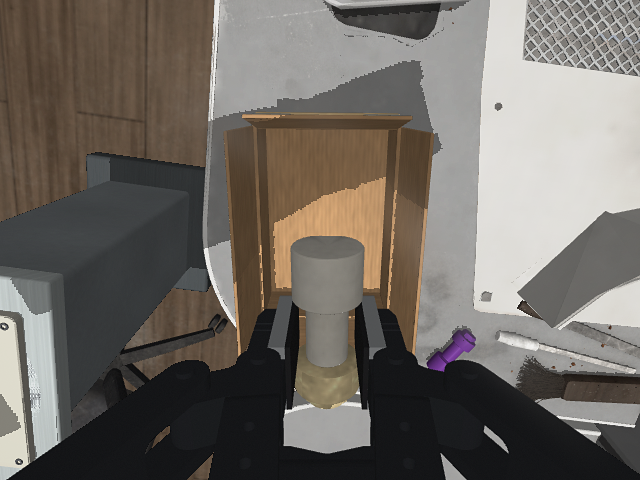

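The fitting is held straight, chrome end up at (327,240). The carton's +y end flap runs along row 117 (cols 243–411), and the long flap top edges are at cols 228 and 432. I'll overlay the model to refine its pose.

Run:
```python
from h import *
import pickle;C=pickle.load(open("w2.pkl","rb"));I=cv2.imread("pics/w2.png")
I=cv2.resize(I[90:310,190:470],None,fx=2.8,fy=2.7,interpolation=cv2.INTER_CUBIC)
M=R.from_euler("z",.144).as_matrix()
def L(a,b,col):
    q=[]
    for P in (a,b):
        u,v=proj(C,M@np.array(P)+[.4607,.2956,0]);q.append((int((u-190)*2.8),int((v-90)*2.7)))
    cv2.line(I,*q,col,1)
for x in(-1,1):
    L((x*.061,.091,.014),(x*.061,-.05,.014),(0,0,255)); L((x*.065,.095,.07),(x*.065,-.03,.07),(255,0,0))
L((-.061,.091,.014),(.061,.091,.014),(0,0,255));L((-.065,.095,.07),(.065,.095,.07),(255,0,0));L((-.061,.091,.07),(.061,.091,.07),(0,255,0))
cv2.imwrite("pics/ov.png",I)
```

```text
(no output)
```

View pics/ov.png

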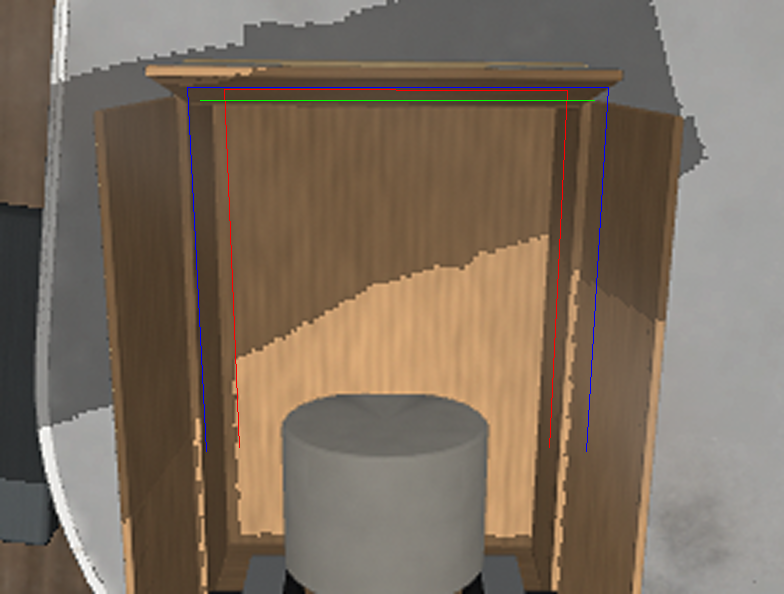

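Run:
```python
from h import *
import pickle;C=pickle.load(open("w2.pkl","rb"))
from scipy.optimize import least_squares as ls
px=lambda a,b:(190+a/2.8,90+b/2.7)
# points on line constraints: (pixel,z,axis,value)
o=[(px(214,140),.014,0,-.061),(px(240,530),.014,0,-.061),(px(553,140),.014,0,.061),(px(533,530),.014,0,.061),(px(250,537),.014,1,-.091),(px(520,537),.014,1,-.091),(px(215,103),.07,1,.091),(px(560,103),.07,1,.091)]
def f(p):
    M=R.from_euler("z",p[2]).as_matrix()
    return [ (M.T@(ray(C,*q,z)-[p[0],p[1],0]))[a]-v for q,z,a,v in o]
s=ls(f,[.46,.296,.144]);print(s.x,(np.array(f(s.x))*1000).round(1))
st=ctrl.observe();M=R.from_quat(st["eef_rot"]);print(M.inv().apply(np.array([s.x[0],s.x[1],0])-st["eef_pos"]),M.as_matrix().round(4))
```

```text
[0.45692007 0.29506358 0.14984058] [-0.2  2.2 -0.2 -1.8  1.1  0.6 -0.6 -1.1]
[-3.38061148e-02  1.04052735e-04  2.99865205e-01] [[-1.421e-01  9.899e-01 -9.000e-04]
 [ 9.899e-01  1.421e-01 -6.000e-04]
 [-5.000e-04 -1.000e-03 -1.000e+00]]
```

```bash
python3 -m inch '[[0,-0.034,0,0,0,0,-0.007],[0,0,0,0.04,0,0,0],[0,0,0,0.045,0,0,0],[0,0,0,0.045,0,0,0],[0,0,0,0.04,0,0,0],[0,0,0,0.04,0,0,0],[0,0,0,0.03,0,0,0],[0,0,0,0.02,0,0,0],[0,0,0,0.01,0,0,0],[0,0,0,0.003,0,0,0]]'; python3 -m inch '[[0,0,0,0.003,0,0,0],[0,0,0,0.002,0,0,0],[0,0,0,0,0,0,0],[0,0,0,0,0,0,0]]'
```

```text
time: 6.2
eef_pos: [0.4571, 0.2951, 0.0268]
eef_rot: [0.653, 0.758, -0.0, -0.0]
contact_force: [0.6, -0.1, -0.1]
gripper_width: 0.0215
time: 6.6
eef_pos: [0.4575, 0.2962, 0.0229]
eef_rot: [0.652, 0.758, 0.0, 0.0]
contact_force: [-0.2, 0.3, -0.9]
gripper_width: 0.0219
```

```bash
python3 -m inch '[[0,0,0,0.001,0,0,0],[0,0,0,0.001,0,0,0],[0,0,0,0.001,0,0,0],[0,0,0,0,0,0,0]]'
```

```text
time: 7.0
eef_pos: [0.4573, 0.2962, 0.02]
eef_rot: [0.652, 0.758, 0.0, 0.0]
contact_force: [-3.0, -1.5, 8.6]
gripper_width: 0.0215
```

Contact with the floor is 8.6 N at the expected height, so I'll release and rise.

```bash
python3 -m inch '[[0.1,0,0,0,0,0,0],[0.3,0,0,0,0,0,0],[0.45,0,0,0,0,0,0],[0.45,0,0,0,0,0,0],[0.45,0,0,0,0,0,0],[0.45,0,0,0,0,0,0]]'; python3 -m inch '[[0.45,0,0,-0.005,0,0,0],[0.45,0,0,-0.01,0,0,0],[0.45,0,0,-0.03,0,0,0],[0.45,0,0,-0.045,0,0,0],[0.45,0,0,-0.045,0,0,0],[0.4,0,0,-0.045,0,0,0],[0,0,0,-0.05,0,0,0],[0,0,0,-0.05,0,0,0],[0,0,0,0,0,0,0],[0,0,0,0,0,0,0]]'
python3 - <<'E'
from h import *
C=cam("wrist");I=ctrl.get_image("wrist");J=ctrl.get_image("side");print(C[2])
K=cv2.resize(J[120:270,170:370],(400,300),interpolation=cv2.INTER_CUBIC)
cv2.imwrite("pics/w3.png",np.hstack([cv2.resize(I,(400,300)),K]))
E
```

```text
time: 7.6
eef_pos: [0.4572, 0.2961, 0.0191]
eef_rot: [0.652, 0.758, -0.0, -0.0]
contact_force: [0.0, 0.3, 0.9]
gripper_width: 0.0383
time: 8.6
eef_pos: [0.4574, 0.2962, 0.3011]
eef_rot: [0.652, 0.758, 0.002, 0.001]
contact_force: [-1.2, 0.5, -1.1]
gripper_width: 0.0005
[0.44424616 0.37616318 0.4443968 ]
```

View pics/w3.png

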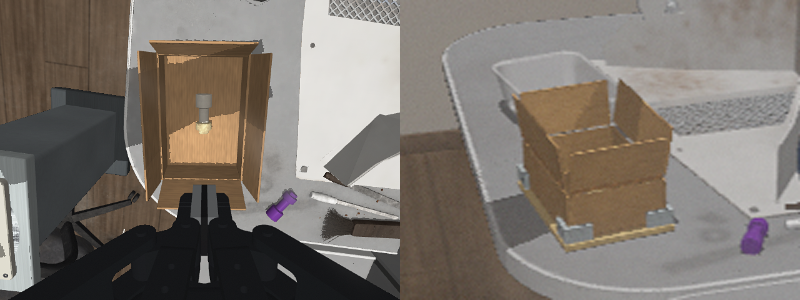

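The fitting lies inside at about (204,112) in the left half, and all flaps are open. Next is the left end flap, pushed over with the shut fingers from outside along an arc.

```bash
python3 -m inch '[[0,0.04,0,0,0,0,0],[0,0.04,0,0,0,0,0],[0,0.04,0,0,0,0,0],[0,0.03,0,0,0,0,0],[0,0,0,0.045,0,0,0],[0,0,0,0.045,0,0,0],[0,0,0,0.045,0,0,0],[0,0,0,0.035,0,0,0],[0,0,0,0.016,0,0,0],[0,0,0,0,0,0,0]]'; python3 -m inch '[[0,-0.016,0,0.001,0,0,0],[0,-0.016,0,0.001,0,0,0],[0,-0.014,0,-0.001,0,0,0],[0,-0.016,0,0.003,0,0,0],[0,-0.011,0,0.006,0,0,0],[0,-0.009,0,0.009,0,0,0],[0,-0.005,0,0.012,0,0,0],[0,-0.002,0,0.008,0,0,0],[0,0,0,0.003,0,0,0],[0,0,0,0,0,0,0]]'
```

```text
time: 9.7
eef_pos: [0.4329, 0.4429, 0.1092]
eef_rot: [0.652, 0.758, -0.004, -0.001]
contact_force: [-0.5, -0.7, 0.7]
gripper_width: -0.0002
time: 10.7
eef_pos: [0.4483, 0.3555, 0.0727]
eef_rot: [0.652, 0.758, 0.0, 0.001]
contact_force: [-5.0, -7.5, 20.0]
gripper_width: 0.0001
```

```bash
python3 -m inch '[[0,0,0,-0.04,0,0,0],[0,0,0,-0.045,0,0,0],[0,0,0,-0.045,0,0,0],[0,-0.045,0,0,0,0,0],[0,-0.045,0,0,0,0,0],[0,-0.045,0,0,0,0,0],[0,-0.045,0,0,0,0,0],[0,-0.031,0,0,0,0,0],[0,0,0,0,0,0,0],[0,0,0,0,0,0,0]]'; python3 -m inch '[[0,0,0,0.045,0,0,0],[0,0,0,0.042,0,0,0],[0,0,0,0,0,0,0],[0,0,0,0,0,0,0]]'
python3 - <<'E'
from h import *
s=ctrl.observe();M=R.from_euler("z",.15).as_matrix();print(M.T@(s["eef_pos"]-[.457,.295,0]))
I=ctrl.get_image("wrist");J=ctrl.get_image("side")
K=cv2.resize(J[120:270,170:370],(400,300),interpolation=cv2.INTER_CUBIC)
cv2.imwrite("pics/w4.png",np.hstack([cv2.resize(I,(400,300)),K]))
E
```

```text
time: 11.7
eef_pos: [0.4797, 0.1473, 0.201]
eef_rot: [0.653, 0.758, -0.0, -0.0]
contact_force: [0.7, -0.1, 0.1]
gripper_width: -0.0001
time: 12.1
eef_pos: [0.4795, 0.1487, 0.1147]
eef_rot: [0.652, 0.759, -0.0, -0.0]
contact_force: [0.2, -0.1, 1.1]
gripper_width: 0.0002
[ 0.00034853 -0.1480071   0.11472935]
```

View pics/w4.png

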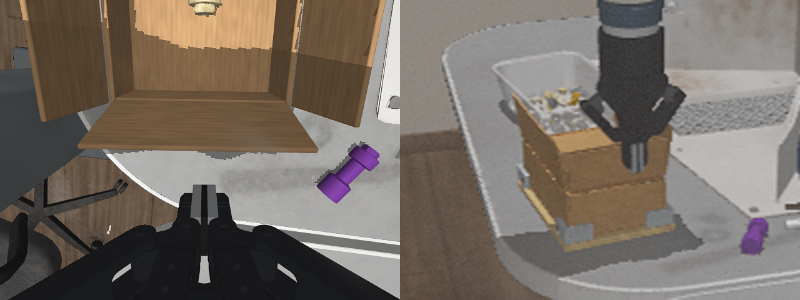

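The left end flap is down (the tray is now visible behind it), and the fingers stand outside the right flap at (204,190). Now the mirrored arc.

```bash
python3 -m inch '[[0,0.015,0,0.001,0,0,0],[0,0.015,0,0.001,0,0,0],[0,0.014,0,-0.001,0,0,0],[0,0.016,0,0.003,0,0,0],[0,0.011,0,0.006,0,0,0],[0,0.009,0,0.009,0,0,0],[0,0.005,0,0.012,0,0,0],[0,0.002,0,0.008,0,0,0],[0,0,0,0.003,0,0,0],[0,0,0,0,0,0,0]]'
```

```text
time: 13.2
eef_pos: [0.4663, 0.2341, 0.0728]
eef_rot: [0.652, 0.758, 0.0, -0.001]
contact_force: [-4.8, 2.4, 13.2]
gripper_width: 0.0001
```

```bash
python3 -m inch '[[0,0,0,-0.04,0,0,0],[0,0,0,-0.045,0,0,0],[0,0,0,-0.045,0,0,0],[0,0.02,-0.04,0,0,0,0],[0,0.02,-0.045,0,0,0,0],[0,0.02,-0.04,0,0,0,0],[0,0,0,0.045,0,0,0],[0,0,0,0.037,0,0,0],[0,0,0,0,0,0,0],[0,0,0,0,0,0,0]]'
python3 - <<'E'
from h import *
s=ctrl.observe();M=R.from_euler("z",.15).as_matrix();print(M.T@(s["eef_pos"]-[.457,.295,0]),s["contact_force"])
I=ctrl.get_image("wrist");J=ctrl.get_image("scene")
K=cv2.resize(J[130:280,140:340],(400,300),interpolation=cv2.INTER_CUBIC)
cv2.imwrite("pics/w5.png",np.hstack([cv2.resize(I,(400,300)),K]))
E
```

```text
time: 14.2
eef_pos: [0.3342, 0.2742, 0.1206]
eef_rot: [0.652, 0.758, -0.001, -0.0]
contact_force: [-0.8, -0.8, 0.3]
gripper_width: -0.0
[-0.12455717 -0.00225884  0.12059138] [-0.76689213 -0.82076281  0.32183172]
```

View pics/w5.png

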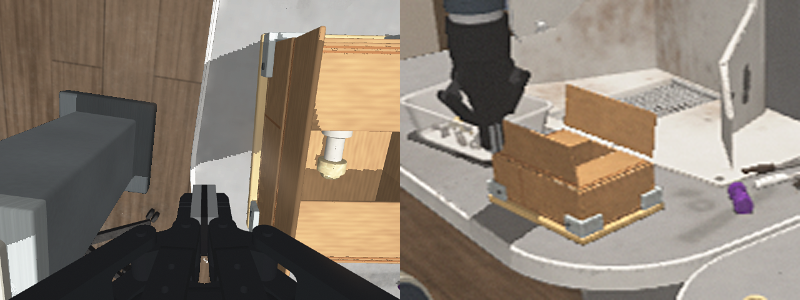

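Both end flaps lie flat, the fitting shows through the gap, both long flaps are upright, and the fingers are outside the near flap. Now I'll fold it.

```bash
python3 -m inch '[[0,0,0.016,0.001,0,0,0],[0,0,0.017,0.001,0,0,0],[0,0,0.014,-0.002,0,0,0],[0,0,0.015,0.003,0,0,0],[0,0,0.011,0.006,0,0,0],[0,0,0.009,0.009,0,0,0],[0,0,0.005,0.012,0,0,0],[0,0,0.002,0.01,0,0,0],[0,0,0,0.005,0,0,0],[0,0,0,0,0,0,0]]'
```

```text
time: 15.3
eef_pos: [0.4223, 0.2876, 0.0768]
eef_rot: [0.652, 0.758, 0.001, 0.001]
contact_force: [-4.4, -3.6, 20.7]
gripper_width: 0.0002
```

```bash
python3 -m inch '[[0,0,0,-0.04,0,0,0],[0,0,0,-0.045,0,0,0],[0,0,0.005,-0.015,0,0,0],[0,0,0.03,0,0,0,0],[0,0,0.035,0,0,0,0],[0,0,0.035,0,0,0,0],[0,0,0.03,0,0,0,0],[0,0,0.01,0,0,0,0],[0,0,0,0,0,0,0],[0,0,0,0,0,0,0]]'
python3 - <<'E'
from h import *
s=ctrl.observe();M=R.from_euler("z",.15).as_matrix();print(M.T@(s["eef_pos"]-[.457,.295,0]),s["contact_force"])
I=ctrl.get_image("wrist");J=ctrl.get_image("side")
K=cv2.resize(J[50:250,180:447],(400,300),interpolation=cv2.INTER_CUBIC)
cv2.imwrite("pics/w6.png",np.hstack([cv2.resize(I,(400,300)),K]))
E
```

```text
time: 16.3
eef_pos: [0.5643, 0.3093, 0.1747]
eef_rot: [0.652, 0.758, -0.001, -0.0]
contact_force: [-0.6, 0.5, 0.0]
gripper_width: 0.0004
[ 0.10826363 -0.0018903   0.17470944] [-0.61948615  0.48274789  0.04002921]
```

View pics/w6.png

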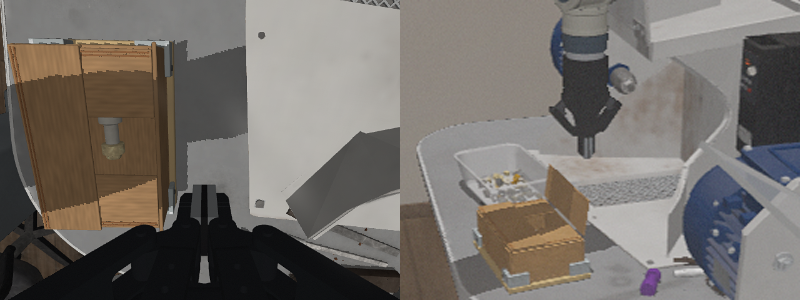

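The near flap is flat, the far one is upright at col ~160, and the fingers are clear outside it with no contact. Now down, then fold.

```bash
python3 -m inch '[[0,0,0,0.03,0,0,0],[0,0,0,0.025,0,0,0],[0,0,0,0,0,0,0]]'; python3 -m inch '[[0,0,-0.016,0.002,0,0,0],[0,0,-0.014,-0.002,0,0,0],[0,0,-0.015,0.003,0,0,0],[0,0,-0.011,0.006,0,0,0],[0,0,-0.009,0.009,0,0,0],[0,0,-0.005,0.012,0,0,0],[0,0,-0.002,0.01,0,0,0],[0,0,0,0.005,0,0,0],[0,0,0,0,0,0,0]]'
```

```text
time: 16.7
eef_pos: [0.563, 0.3088, 0.1177]
eef_rot: [0.652, 0.758, -0.002, -0.001]
contact_force: [-0.8, 0.0, -0.2]
gripper_width: -0.0005
time: 17.6
eef_pos: [0.4939, 0.2988, 0.0769]
eef_rot: [0.652, 0.758, 0.0, -0.0]
contact_force: [-6.8, -2.2, 12.8]
gripper_width: -0.0002
```

```bash
python3 -m inch '[[0,0,0,-0.02,0,0,0],[0,0,0,-0.045,0,0,0],[0,0,0,-0.045,0,0,0],[0,0,0,-0.045,0,0,0],[0,0.03,-0.02,-0.045,0,0,0],[0,0.03,-0.02,0,0,0,0],[0,0,0,0,0,0,0],[0,0,0,0,0,0,0],[0,0,0,0,0,0,0],[0,0,0,0,0,0,0]]'
python3 - <<'E'
from h import *
I=ctrl.get_image("wrist");J=ctrl.get_image("side");S=ctrl.get_image("scene")
f=lambda i,x,y,w,h:cv2.resize(i[y:y+h,x:x+w],(400,300),interpolation=cv2.INTER_CUBIC)
cv2.imwrite("pics/w7.png",np.vstack([np.hstack([cv2.resize(I,(400,300)),f(J,210,150,120,90)]),np.hstack([f(S,170,160,120,90),f(J,280,285,100,75)])]))
E
```

```text
time: 18.6
eef_pos: [0.4495, 0.3478, 0.2688]
eef_rot: [0.653, 0.758, -0.0, -0.0]
contact_force: [0.1, 1.1, 0.0]
gripper_width: 0.0003
```

View pics/w7.png

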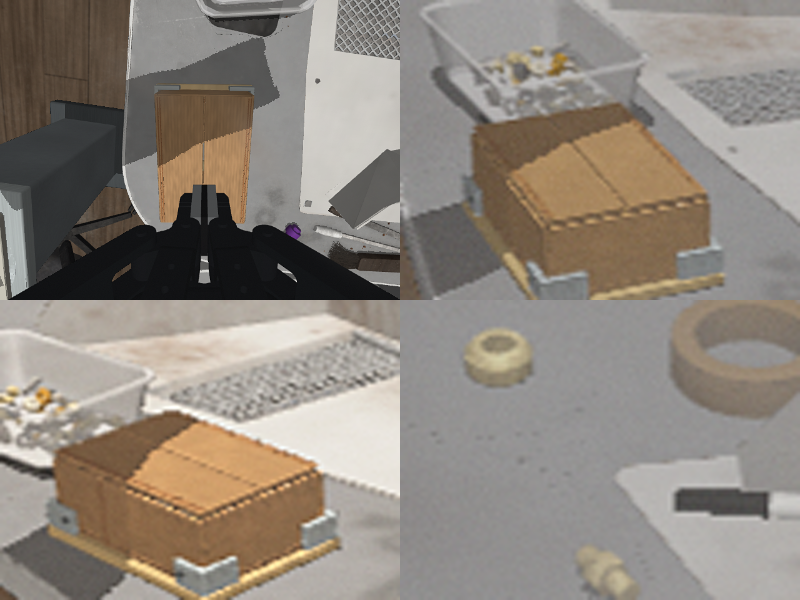

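The carton is shut flat in all three views, and the ring (497,357) and union (607,575) are where they were. Handing in.

```bash
python3 -c "
from rig import ctrl
print(ctrl.job_done(), ctrl.observe()['contact_force'])"
```

```text
the job is handed in; nothing more can be done
the job is handed in; nothing more can be done
```

I packed the long chromed fitting with the brass end and closed the carton, then handed the job in at about 19 s of robot time. The interface gives no verdict, so this rests on my own checks.

- **Packing:** I set the fitting on the carton floor, where contact read about 9 N at the expected height, and released it there. A picture after release showed it lying inside with all four flaps open.
- **Closing:** I folded the left and right end flaps first, then the near and far long flaps. Each was pressed until the fingertips were within about 1 mm of its shut height, with a total tool force of 14–22 N.
- **Last checks:** The final pictures show the lid flat in all three views. The brass union and ring look unmoved against the first pictures, and the arm was clear of everything with about 1 N of sensor noise.
- **Discrepancies:** My first carton position from the fixed cameras was about 4 mm off from the wrist camera's, and I used the wrist value. The jaws closed to 21 mm on the fitting, less than the stated 26 mm, because they gripped its narrower neck; it held without slipping.
- **Not measured:** I judged the flap angles from fingertip height and pictures only. I could not see the fitting once the lid was shut; it was last seen in place through the gap after the near flap closed.

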